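# Clear the sanding jig and set its pivot nut

### The job

Clear the two wooden offcuts off the base of the circle-sanding jig into the small plywood scrap box. Then screw the jig's knurled pivot nut down, clockwise seen from above, until it bottoms out, and back it off a quarter turn so that the arm can swing. Finish while still gripping the nut at that setting, do not let go, and leave everything else where it is.

Things in the scene. Friction and masses are not known exactly. Their poses are not given: they have to be found in the camera images.
- jig: Fixed circle-sanding jig: plywood base 200 (x) x 260 (y) x 18 mm high; origin at the centre of its underside. On it a wooden swing arm, x 0.03 to 0.07, y -0.055 to 0.130, top 34 mm high; a 12 mm steel pin on the arm at (0.050, -0.035) is 44 mm high, a stop pin at (0.076, -0.035) 38 mm. Pivot with the nut at (0.050, 0.085). The free -x side of the base carries the offcuts.
- offcut_a: Thicker wooden offcut, a bar 36 x 81 x 26 mm high, loose, flat on the jig's base (top of the base is 18 mm above the bench). Origin at the centre of its underside; its long axis lies horizontally along the direction (0.481, 0.877, 0) of its own frame. 40 g.
- offcut_b: Thinner wooden offcut, a bar 36 x 89 x 18 mm high, loose, flat on the jig's base. Origin at the centre of its underside; its long axis lies along the direction (0.306, 0.952, 0) of its own frame. 40 g. Which offcut lies where on the base varies.
- scrap_box: Open-topped plywood scrap box, 140 (its x) x 170 (its y) x 70 mm high, walls and floor 7 mm, fixed to the bench; origin at the centre of its underside.
- pivot_nut: Steel washer, 46 mm across and 3 mm thick, captive under the knurled nut (it carries the nut, so touching the nut counts as touching this); origin at the centre of its underside, on the pivot axis, 34 mm above the bench when the nut is home. It rises and sinks with the nut, 6 mm a turn.
- nut_grip (a point): Middle of the knurled steel nut, on its upright axis at half its height. The nut is a cylinder 39 mm across, 32 mm high, sitting on the washer: this point is 53 mm above the bench when home, plus 6 mm a turn. Its axes turn with the nut: a small dark rib on the top face points along +x. A 14 mm stud stands up to 13 mm out of its top.
- nut_turn (a joint): Angle by which the nut is unscrewed from its bottomed-out position, rad: 0 = bottomed out (hard stop), it grows counter-clockwise seen from above, a quarter turn is 1.57. The nut starts 2.0 to 2.9 rad up, on its thread already; hard stop at 3.5 too. Friction about 0.08 N m; it stays where it is left.
- glue_bottle: Bystander: cream glue bottle with a yellow nozzle, 58 mm across, 161 mm high, standing behind the jig; origin at the centre of its underside.
- wax_tin: Bystander: flat round tin 70 mm across, 32 mm high, at the right front; origin at the centre of its underside.
- sanding_block: Bystander: wooden sanding block 108 x 74 x 27 mm, at the left front; origin at the centre of its underside.
- finial: Bystander: turned wooden foot, 38 mm across, 81 mm high, standing behind the jig; origin at the centre of its underside.

How it is judged (in metres and radians):
On the way, in this order (a step that is already met when the one before it is completed fails the run):
1. both offcuts lie in the scrap box, let go (x of offcut_a in the frame of scrap_box between -0.063 and 0.063 m and y of offcut_a in the frame of scrap_box between -0.078 and 0.078 m and z of offcut_a in the frame of scrap_box between 0 and 0.06 m and contact force between the fingers and offcut_a below 0.2 N and linear speed of each of offcut_a, offcut_b below 0.05 m/s and x of offcut_b in the frame of scrap_box between -0.063 and 0.063 m and y of offcut_b in the frame of scrap_box between -0.078 and 0.078 m and z of offcut_b in the frame of scrap_box between 0 and 0.06 m and contact force between the fingers and offcut_b below 0.2 N), for 0.2 s.
2. the nut is screwed down until it bottoms out (value of joint nut_turn below 0.08 rad), for 0.1 s.
3. the nut is backed off a quarter turn and gripped (value of joint nut_turn between 1.22 and 1.92 rad and contact force between the fingers and pivot_nut above 5 N and distance between the grasp point and nut_grip below 0.03 m), for 0.2 s.
At the end, for the whole second after the job is handed in: Both offcuts lie still in the scrap box, let go; after bottoming out (within 0.08 rad of the stop) the nut stands still a quarter turn back (1.57 rad, 0.35 either way), and the fingers still grip it (over 5 N, TCP within 30 mm of the nut's middle) (all of step 1 and all of step 3 and velocity of joint nut_turn between -0.1 and 0.1 rad/s); the arm keeps its last pose, push and grip.
It fails at once if the glue bottle is moved by more than 40 mm (distance of glue_bottle from where it was at the start of the episode above 0.04 m).
It fails at once if the wax tin is moved by more than 40 mm (distance of wax_tin from where it was at the start of the episode above 0.04 m).
It fails at once if the sanding block is moved by more than 40 mm (distance of sanding_block from where it was at the start of the episode above 0.04 m).
It fails at once if the finial is moved by more than 40 mm (distance of finial from where it was at the start of the episode above 0.04 m).
It also fails if it takes over 72 s, if anything falls off the work surface, if the arm or the gripper's body presses on something with over 40 N, if the wrist force passes 120 N, or if a joint passes its speed limit or range.

### The arm

A 7-joint arm with a two-finger parallel gripper is mounted at the origin on a cart in front of the work surface, level with it; the furniture and walls round the work are solid. World frame = base frame: x ahead of the robot, y to its left, z up, the work surface at z = 0. Lengths are in m, angles in degrees, forces in N, time in s.
With the tool pointing down it reaches from about 0.35 to 0.9 m from the base axis. Payload 19.9 kg.
Tool frame: the origin (TCP) lies between the finger pads, 19 mm behind the fingertips; this is the grasp point; z points along the fingers, y is the direction in which the jaws open and shut (so a half turn about z gives the same grasp; the last joint's range is limited). The gripper opens to 94 mm and grips with 3 to 60 N. Pads are 16 mm wide; open, the fingers measure 119 mm over their backs; the gripper's body (75 mm by 177 mm) begins 78 mm behind the grasp point.
Start: joints at [-73.482, 23.915, -0.59, 92.452, 0.269, 63.638, -3.037], TCP at [0.202, 0.591, 0.224] pointing down, gripper open.
Joint ranges: [-161.28, 161.28], [-22.2, 115.67], [-73.04, 71.86], [3.21, 147.25], [-68.34, 248.33], [10.77, 114.83], [-161.83, 161.83]. Speed limits (degrees/s): [108.29, 108.29, 136.94, 136.94, 172.46, 172.46, 172.46].

### API

Orientations are given as a 3x3 rotation matrix whose columns are the frame's x, y, z axes.
In Python, from bench import robot gives the robot as it stands.
- The arm moves only by the tool apply_moves, never from a script. Its arguments are lists of equal length, an entry for each row: "travel": the shift along the tool's x, y, z in mm, a list of three; "angular": the turn, a rotation vector about the tool's x, y, z in rad, a list of three; "gripper": the opening in per cent of the stroke, from 0 (shut) to 100 (fully open). A call has 1 to 20 rows; each row is the pose to reach, as a shift and turn from the pose measured when the call began, along the tool's axes at that moment; what a row does not reach only later rows make up. A row lasts 1/8 s, in which the tool goes at most 62.5 mm and 10.7 degrees, less where a joint would pass 70% of its speed; a pose out of reach is approached as far as the arm can. A call with a gripper value outside its range is refused whole. The fingers move at their own pace and stop on an object; "force" is the grip in N (left out, the last holds). Time passes only in rows, so rows that repeat a pose let the fingers close. It gives the time, the measured TCP pose, the force and the opening at its end, in the units of the state.
- robot.read_state(): the state, without advancing time (a new reading comes with each control period).
- robot.snapshot(name): name is "scene" or "side" or "wrist"; returns (picture, depth): 384x512x3 uint8, red, green, blue; 384x512 float32, m along the optical axis (not along the pixel's ray), 0 where there is no reading.
- robot.camera_model(name): a dict with "intrinsics" (3x3 intrinsics, pixels), "R" (3x3) and "t" (3): a world point X has camera coordinates R X + t; the wrist camera has in their place "T_tool_cam" (4x4, takes a point from camera to tool coordinates, whose origin is the TCP and whose axes are the flange's). Camera axes: x right, y down, z forward; pixel columns grow to the right and rows downward; lengths in m; the calibration is good to about 2 mm. The wrist camera is an equidistant fisheye: a pixel r from the principal point sees the ray r / f radians off the axis. A picture is of the moment at which its call begins: read the wrist's pose just before it. camera_model takes no time and is no camera call.
- robot.close_job(): hands the job in, once; it reports no verdict.
The state is a dict: "clock": time; "qpos": joint angles; "dq": joint speeds; "effort": joint torques, N m; "position": TCP position; "eef_rot": TCP orientation; "ft_force": force on the tool from outside, world axes, zero at the start; "moment": the same for the moment, N m; "finger_gap": finger opening in m.
Only numpy, scipy, OpenCV 4.12 (cv2) and the standard library are available. Lean on these libraries where they do the work, as an engineer would, in place of code of your own. Each camera call takes 0.05 s, during which the arm holds its last target. There are 200 camera calls.

## Working session

There is one attempt and no reset: what is moved stays moved. The work goes in short steps, Python scripts to look and compute and a tool call to move; the robot and the scene stay as the last step left them, time stands still between calls to the robot, and variables do not carry over. Pictures are saved under pics/ and viewed, about 8 in all and at most 12, crops included, and the job is handed in when it is done.

Besides the shell and the picture viewer there is one more tool, called after ">>>" as name(argument=value, ...) on one line, values as JSON. apply_moves: Moves the arm, as the interface text tells. Its arguments: {"type":"object","properties":{"travel":{"type":"array","items":{"type":"array","items":{"type":"number"}}},"angular":{"type":"array","items":{"type":"array","items":{"type":"number"}}},"gripper":{"type":"array","items":{"type":"number"}},"force":{"type":"number"}},"required":["travel","angular","gripper"]}

```bash
ls; mkdir -p pics; python3 - <<'E'
from bench import robot
import cv2,numpy as np
s=robot.read_state();print({k:np.round(v,3).tolist() for k,v in s.items()})
for n in ["scene","side"]:
    p,d=robot.snapshot(n);np.savez(f'{n}0.npz',p=p,d=d)
    cv2.imwrite(f'pics/{n}0.png',cv2.cvtColor(p,cv2.COLOR_RGB2BGR))
    m=robot.camera_model(n);print(n,{k:np.round(v,3).tolist() for k,v in m.items()})
print(robot.camera_model("wrist"))
E
```

```text
pics
{'clock': 0.0, 'qpos': [-73.481, 23.949, -0.592, 92.485, 0.27, 63.637, -3.037], 'dq': [0.032, 0.035, -0.062, -0.008, -0.035, 0.002, 0.003], 'effort': [-0.002, -85.128, 0.637, -42.597, -0.049, 0.019, 0.0], 'position': [0.202, 0.591, 0.224], 'eef_rot': [[-0.946, 0.324, -0.0], [0.324, 0.946, -0.001], [-0.0, -0.001, -1.0]], 'ft_force': [0.983, 0.727, 0.403], 'moment': [0.035, -0.034, -0.007], 'finger_gap': 0.094}
scene {'intrinsics': [[458.271, 0.0, 252.507], [0.0, 458.271, 202.303], [0.0, 0.0, 1.0]], 'R': [[0.762, -0.648, -0.021], [-0.271, -0.289, -0.918], [0.588, 0.705, -0.396]], 't': [-0.434, 0.209, 1.596]}
side {'intrinsics': [[493.371, 0.0, 255.091], [0.0, 493.371, 193.642], [0.0, 0.0, 1.0]], 'R': [[0.901, -0.433, 0.01], [-0.26, -0.56, -0.787], [0.347, 0.706, -0.617]], 't': [-0.526, 0.177, 1.515]}
{'intrinsics': array([[297.31863964,   0.        , 254.44396738],
       [  0.        , 297.31863964, 192.99529356],
       [  0.        ,   0.        ,   1.        ]]), 'T_tool_cam': array([[-2.39578630e-04, -9.72043699e-01, -2.34799894e-01,
         6.78401413e-02],
       [ 9.99999233e-01, -5.18203790e-04,  1.12495061e-03,
         5.62198613e-04],
       [-1.21517534e-03, -2.34799445e-01,  9.72043077e-01,
        -1.59755886e-01],
       [ 0.00000000e+00,  0.00000000e+00,  0.00000000e+00,
         1.00000000e+00]])}
```

View pics/scene0.png

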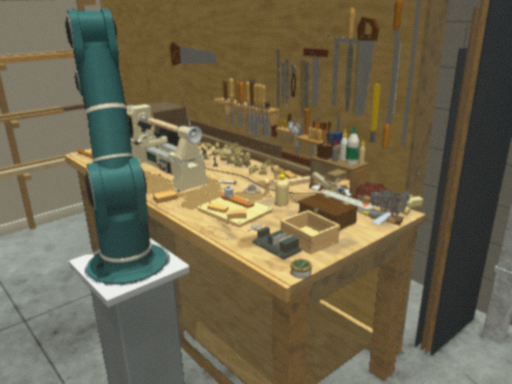

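View pics/side0.png

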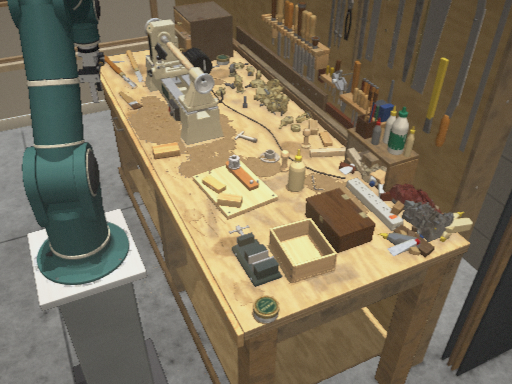

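The side view shows the jig around (235,190), with the nut at (234,162), the offcuts at (215,185) and (229,200), the box at (302,250), the wax tin at (266,307) and the sanding block at (166,150). Next I'll work out rough positions.

```bash
cat > h.py <<'E'
from bench import robot
import cv2,numpy as np
def side_pts(n,d,uv):
    m=robot.camera_model(n);K=m["intrinsics"];R=np.array(m["R"]);t=np.array(m["t"])
    out=[]
    for u,v in uv:
        z=np.median(d[v-1:v+2,u-1:u+2]);c=np.linalg.inv(K)@[u,v,1]*z
        out.append(R.T@(c-t))
    return np.array(out)
E
python3 - <<'E'
from h import *
f=np.load('side0.npz')
names=dict(nut=(234,158),offL=(215,183),offF=(229,199),jigL=(196,178),jigF=(233,212),jigR=(275,199),boxfl=(302,252),boxL=(270,238),boxT=(310,224),boxR=(335,258),boxB=(286,265),bottle=(298,158),finial=(284,156),block=(166,150),tin=(266,303),vise=(255,245),viseback=(240,228),pin=(253,183),darkbox=(340,205))
P=side_pts("side",f['d'],names.values())
for n,p in zip(names,P):print(n,np.round(p,3))
cv2.imwrite('pics/c0.png',cv2.cvtColor(cv2.resize(f['p'][130:300,150:370],None,fx=3.5,fy=3.5,interpolation=cv2.INTER_CUBIC),cv2.COLOR_RGB2BGR))
E
```

```text
nut [0.579 0.168 0.077]
offL [0.478 0.106 0.038]
offF [ 0.484 -0.004  0.045]
jigL [0.436 0.188 0.019]
jigF [ 0.481 -0.043  0.019]
jigR [ 0.646 -0.029  0.008]
boxfl [ 0.602 -0.294  0.007]
boxL [ 0.526 -0.224  0.037]
boxT [ 0.659 -0.237  0.054]
boxR [ 0.65  -0.395  0.054]
boxB [ 0.519 -0.341  0.032]
bottle [0.747 0.003 0.131]
finial [0.756 0.115 0.069]
block [0.391 0.398 0.027]
tin [ 0.403 -0.442  0.033]
vise [ 0.477 -0.22   0.024]
viseback [ 0.457 -0.153  0.046]
pin [0.599 0.051 0.038]
darkbox [ 0.78  -0.219  0.076]
```

View pics/c0.png

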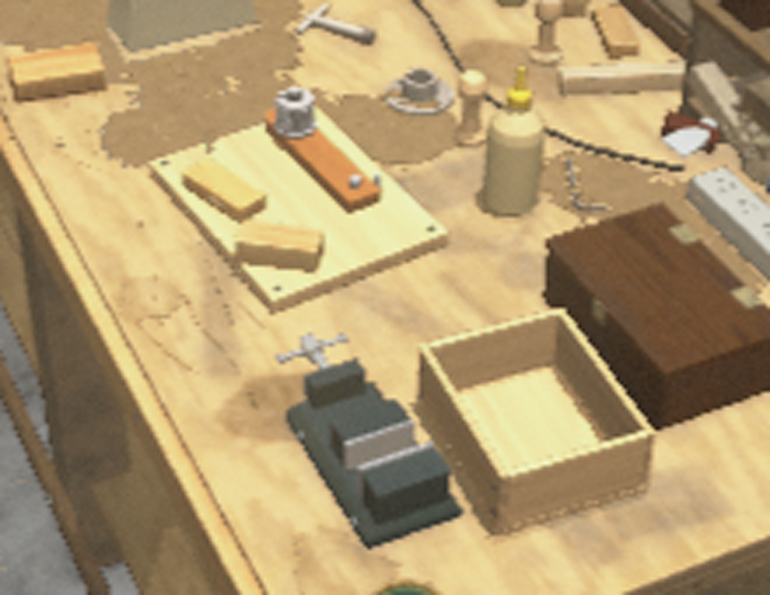

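The bench is clear. The thin offcut b is near (0.478,0.106), the thick offcut a near (0.484,-0.004), the nut near (0.58,0.17) and the box centre near (0.59,-0.30). I'll move the wrist camera above the jig.

>>> apply_moves(travel=[[0,0,-60],[-60,-50,-110],[-476,-409,-136],[-476,-409,-136],[-476,-409,-136],[-476,-409,-136],[-476,-409,-136],[-476,-409,-136],[-476,-409,-136],[-476,-409,-136],[-476,-409,-136],[-476,-409,-136],[-476,-409,-136],[-476,-409,-136],[-476,-409,-136]], angular=[[0,0,0],[0,0,0.1],[0,0,1.24],[0,0,1.24],[0,0,1.24],[0,0,1.24],[0,0,1.24],[0,0,1.24],[0,0,1.24],[0,0,1.24],[0,0,1.24],[0,0,1.24],[0,0,1.24],[0,0,1.24],[0,0,1.24]], gripper=[100,100,100,100,100,100,100,100,100,100,100,100,100,100,100])

```text
clock: 1.98
position: [0.5198, 0.0514, 0.3601]
eef_rot: [[-0.003, 1.0, -0.0], [1.0, 0.003, -0.001], [-0.001, -0.0, -1.0]]
ft_force: [-0.1, -0.2, 0.5]
finger_gap: 0.0939
```

```bash
cat >> h.py <<'E'
def wrist(name):
    s=robot.read_state();p,d=robot.snapshot("wrist")
    np.savez(name+'.npz',p=p,d=d,pos=s['position'],rot=s['eef_rot'])
    cv2.imwrite(f'pics/{name}.png',cv2.cvtColor(p,cv2.COLOR_RGB2BGR));return p,d,s
def wray(f,uv):
    m=robot.camera_model("wrist");K=m["intrinsics"];T=np.array(m["T_tool_cam"])
    uv=np.atleast_2d(np.array(uv,float));x=(uv-[K[0,2],K[1,2]])/K[0,0]
    r=np.linalg.norm(x,axis=1)+1e-9
    c=np.c_[x*(np.sin(r)/r)[:,None],np.cos(r)]
    R=np.array(f['rot']);return R@T[:3,3]+np.array(f['pos']),(R@T[:3,:3]@c.T).T
def onz(f,uv,z):
    o,dr=wray(f,uv);return (o+dr*((z-o[2])/dr[:,2])[:,None])
E
python3 - <<'E'
from h import *
wrist('w1')
E
```

```text
(no output)
```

View pics/w1.png

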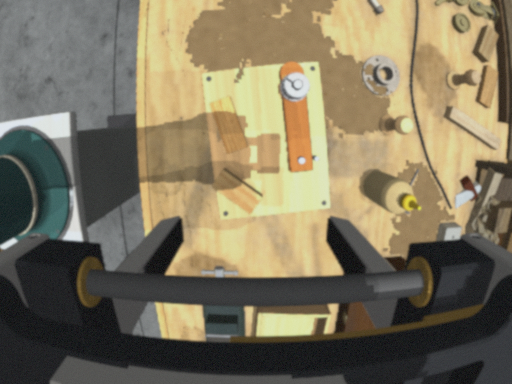

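The wrist view shows the nut at (295,86), offcut b at (230,123), offcut a at (242,188) and the box at the bottom near (290,320), partly hidden. Depth should separate the offcuts by height.

```bash
cat >> h.py <<'E'
def cloud(f):
    m=robot.camera_model("wrist");K=m["intrinsics"];T=np.array(m["T_tool_cam"])
    v,u=np.mgrid[0:384,0:512];x=np.c_[u.ravel()-K[0,2],v.ravel()-K[1,2]]/K[0,0]
    r=np.linalg.norm(x,axis=1)+1e-9
    c=np.c_[x*(np.tan(r)/r)[:,None],np.ones(len(r))]*f['d'].ravel()[:,None]
    R=np.array(f['rot']);P=(R@(T[:3,:3]@c.T+T[:3,3:])).T+np.array(f['pos'])
    P[f['d'].ravel()==0]=np.nan
    return P.reshape(384,512,3)
def rect(P,mask):
    q=P[mask][:,:2].astype(np.float32)
    c,wh,a=cv2.minAreaRect(q*1000);b=cv2.boxPoints((c,wh,a))
    e=b[1]-b[0] if np.linalg.norm(b[1]-b[0])>np.linalg.norm(b[2]-b[1]) else b[2]-b[1]
    return np.round(c,1),np.round(wh,1),round(np.degrees(np.arctan2(e[1],e[0]))%180,1)
E
python3 - <<'E'
from h import *
f=np.load('w1.npz');P=cloud(f)
X,Y,Z=P[...,0],P[...,1],P[...,2]
jig=(X>.40)&(X<.66)&(Y>-.09)&(Y<.24)
print('base z',np.nanmedian(Z[jig&(Z<.025)&(Z>.012)]))
def comps(m,mn=60):
    n,l,st,_=cv2.connectedComponentsWithStats(cv2.morphologyEx(m.astype(np.uint8),cv2.MORPH_OPEN,np.ones((2,2))))
    for i in range(1,n):
        if st[i,4]>=mn:
            k=l==i;print(st[i].tolist(),'z',np.round(np.percentile(Z[k],[10,50,90]),4),*rect(P,k))
print('off');comps(jig&(Z>.027)&(Z<.06))
print('base');k=jig&(Z>.012)&(Z<.025);comps(k,500)
print('nut');comps(jig&(Z>.055))
print('box');comps((X>.45)&(X<.72)&(Y<-.17)&(Y>-.5)&(Z>.055)&(Z<.085),20)
# nut circle via top plane
E
```

```text
base z 0.01732166900994553
off
[280, 63, 40, 111, 2140] z [nan nan nan] [596.4 128.7] [ 53.5 186. ] 96.8
[211, 97, 38, 58, 1237] z [nan nan nan] [475.7 114.1] [41.2 90.4] 109.0
[212, 170, 52, 44, 1085] z [nan nan nan] [492.4   1.6] [48.6 82.2] 149.1
base
[203, 60, 128, 161, 12106] z [nan nan nan] [541.1  94.4] [205.  280.2] 97.7
nut
[284, 73, 27, 27, 551] z [nan nan nan] [592.4 181.5] [46.9 38.8] 36.1
[0, 217, 512, 157, 44674] z [nan nan nan] [ 206.6 -415.8] [1632.7  506.7] 40.5
[0, 353, 56, 31, 1091] z [nan nan nan] [454.6  60.8] [36.1  6.8] 30.7
[400, 353, 112, 31, 1612] z [nan nan nan] [579.8  58.8] [20.9 46.7] 134.7
box
[344, 303, 18, 30, 392] z [0.0724 0.0739 0.0752] [644.3 -92.2] [ 49.7 381.6] 114.7
[257, 310, 75, 27, 682] z [nan nan nan] [ 605.8 -130.1] [159.8 407.4] 91.6
[220, 325, 18, 13, 176] z [0.0527 0.056  0.0574] [ 482.4 -121.4] [389.9  34.4] 85.3
```

```bash
python3 - <<'E'
from h import *
f=np.load('w1.npz');P=cloud(f);X,Y,Z=P[...,0],P[...,1],P[...,2]
def r(m,n):
    m=m.astype(np.uint8);c,l,st,_=cv2.connectedComponentsWithStats(m)
    i=1+np.argmax(st[1:,4]);k=l==i;print(n,st[i].tolist(),np.round(np.percentile(Z[k],[5,50,95]),4),*rect(P,k))
w=lambda a,b,c,d:(X>a)&(X<b)&(Y>c)&(Y<d)
r(w(.42,.54,.06,.19)&(Z>.030)&(Z<.06),'b');r(w(.42,.56,-.06,.055)&(Z>.038)&(Z<.06),'a')
r(w(.42,.68,-.06,.26)&(Z>.013)&(Z<.023),'base');r(w(.53,.66,.14,.22)&(Z>.068)&(Z<.1),'nut')
r(w(.53,.66,.0,.22)&(Z>.027)&(Z<.038),'arm')
g=np.load('side0.npz');m=robot.camera_model('side');K=m['intrinsics'];v,u=np.mgrid[0:384,0:512]
c=np.stack([(u-K[0,2])/K[0,0],(v-K[1,2])/K[1,1],np.ones_like(u)],-1)*g['d'][...,None]
P=(c-np.array(m['t']))@np.array(m['R']);P[g['d']==0]=np.nan;X,Y,Z=P[...,0],P[...,1],P[...,2]
r(w(.49,.71,-.43,-.17)&(Z>.062)&(Z<.08),'boxrim')
k=w(.49,.705,-.43,-.17)&(Z>.062)&(Z<.08);print(rect(P,k))
r(w(.49,.71,-.43,-.17)&(Z>.003)&(Z<.012)&(w(.53,.65,-.36,-.24)),'floor')
r(w(.42,.54,.05,.19)&(Z>.030)&(Z<.06),'b');r(w(.42,.56,-.06,.055)&(Z>.038)&(Z<.06),'a')
r(w(.4,.52,-.38,-.1)&(Z>.02)&(Z<.1),'vise');r(w(.53,.66,.12,.22)&(Z>.068)&(Z<.1),'nut')
E
```

```text
b [209, 96, 39, 58, 1203] [0.0338 0.0352 0.0367] [476.8 117.3] [37.  89.4] 109.6
a [211, 170, 52, 44, 1032] [0.0413 0.043  0.0444] [490.5   7.1] [36.5 80.9] 144.9
base [201, 59, 129, 161, 12094] [0.0158 0.0173 0.0189] [542.2  95.7] [201.6 273.2] 96.3
nut [284, 72, 26, 26, 507] [0.0693 0.071  0.0814] [583.2 179.1] [37.8 38.3] 118.0
arm [282, 94, 37, 79, 1738] [0.0313 0.0333 0.0349] [594.6 105.4] [ 49.1 131. ] 98.1
boxrim [270, 218, 68, 51, 603] [0.063  0.0693 0.0739] [ 590.9 -306.3] [176.4 143.8] 86.6
(array([ 612.8, -282.3]), array([226.7, 187.2]), np.float32(87.3))
floor [283, 237, 40, 27, 573] [0.0046 0.0081 0.0113] [ 603.9 -286.2] [92.3 92.7] 179.6
b [202, 175, 24, 16, 193] [0.032  0.0367 0.0403] [474.  112.6] [45.6 95.8] 110.2
a [217, 193, 26, 11, 196] [0.0393 0.045  0.0488] [490.5   4.5] [42.4 82.9] 143.7
vise [229, 225, 51, 57, 1273] [0.0215 0.0465 0.061 ] [ 454.7 -244.9] [220.5  78.6] 89.4
nut [229, 154, 11, 8, 59] [0.0689 0.0739 0.084 ] [581.2 174.5] [35.5 36.5] 157.4
```

>>> apply_moves(travel=[[64,-44,60],[64,-44,120],[64,-44,180],[64,-44,230],[64,-44,270],[64,-44,300],[64,-44,319],[64,-44,319],[64,-44,319],[64,-44,319],[64,-44,319],[64,-44,319],[64,-44,319],[64,-44,260]], angular=[[0,0,-0.16],[0,0,-0.34],[0,0,-0.34],[0,0,-0.34],[0,0,-0.34],[0,0,-0.34],[0,0,-0.34],[0,0,-0.34],[0,0,-0.34],[0,0,-0.34],[0,0,-0.34],[0,0,-0.34],[0,0,-0.34],[0,0,-0.34]], gripper=[70,70,70,70,70,70,70,70,0,0,0,0,0,0], force=20)

```text
clock: 3.78
position: [0.4738, 0.1142, 0.0984]
eef_rot: [[-0.336, 0.942, -0.006], [0.942, 0.336, -0.004], [-0.001, -0.007, -1.0]]
ft_force: [1.4, -0.1, 0.3]
finger_gap: 0.0359
```

b is gripped, with a 35.9 mm gap. Carrying it to the -y half of the box.

>>> apply_moves(travel=[[0,0,-60],[-60,-6,-70],[-120,-12,-70],[-180,-18,-70],[-240,-24,-70],[-300,-30,-70],[-360,-36,-70],[-420,-41,-70],[-463,-43,-70],[-463,-43,-70],[-463,-43,-40],[-463,-43,10],[-463,-43,50],[-463,-43,65],[-463,-43,65],[-463,-43,65]], angular=[[0,0,0],[0,0,-0.15],[0,0,-0.3],[0,0,-0.45],[0,0,-0.6],[0,0,-0.75],[0,0,-0.9],[0,0,-1.05],[0,0,-1.17],[0,0,-1.17],[0,0,-1.17],[0,0,-1.17],[0,0,-1.17],[0,0,-1.17],[0,0,-1.17],[0,0,-1.17]], gripper=[0,0,0,0,0,0,0,0,0,0,0,0,0,0,0,0])

```text
clock: 5.78
position: [0.5894, -0.3369, 0.0362]
eef_rot: [[-0.998, 0.058, -0.004], [0.058, 0.998, -0.005], [0.004, -0.005, -1.0]]
ft_force: [-0.1, -0.2, 0.1]
finger_gap: 0.0357
```

>>> apply_moves(travel=[[0,0,3],[0,0,3],[0,0,3],[0,0,-40],[0,0,-100],[20,57,-124],[40,113,-124],[60,170,-124],[80,226,-124],[100,283,-124],[119,337,-124],[119,337,-100],[119,337,-50],[119,337,-20],[119,337,-5],[119,337,-5],[119,337,-5],[119,337,-5],[119,337,-5],[119,337,-5]], angular=[[0,0,0],[0,0,0],[0,0,0],[0,0,0],[0,0,0],[0,0,0.1],[0,0,0.2],[0,0,0.3],[0,0,0.4],[0,0,0.5],[0,0,0.56],[0,0,0.56],[0,0,0.56],[0,0,0.56],[0,0,0.56],[0,0,0.56],[0,0,0.56],[0,0,0.56],[0,0,0.56],[0,0,0.56]], gripper=[0,54,54,54,54,75,75,75,75,75,75,75,75,75,75,75,0,0,0,0])

```text
clock: 8.28
position: [0.4903, 0.0065, 0.0403]
eef_rot: [[-0.815, 0.579, -0.003], [0.579, 0.815, -0.005], [0.0, -0.006, -1.0]]
ft_force: [-1.9, 0.4, 7.1]
finger_gap: 0.0358
```

a is gripped too (35.8 mm). Carrying it to the +y half and releasing it.

>>> apply_moves(travel=[[0,0,-50],[0,0,-110],[-49,-34,-130],[-98,-68,-130],[-147,-102,-130],[-196,-136,-130],[-247,-171,-130],[-247,-171,-130],[-247,-171,-100],[-247,-171,-50],[-247,-171,-10],[-247,-171,7],[-247,-171,7],[-247,-171,7],[-247,-171,7],[-247,-171,7],[-247,-171,-40],[-247,-171,-100],[-247,-171,-150]], angular=[[0,0,0],[0,0,0],[0,0,-0.12],[0,0,-0.24],[0,0,-0.36],[0,0,-0.48],[0,0,-0.56],[0,0,-0.56],[0,0,-0.56],[0,0,-0.56],[0,0,-0.56],[0,0,-0.56],[0,0,-0.56],[0,0,-0.56],[0,0,-0.56],[0,0,-0.56],[0,0,-0.56],[0,0,-0.56],[0,0,-0.56]], gripper=[0,0,0,0,0,0,0,0,0,0,0,0,0,54,54,54,54,54,54])

```text
clock: 10.65
position: [0.5932, -0.2754, 0.1939]
eef_rot: [[-0.998, 0.058, -0.002], [0.058, 0.998, -0.005], [0.002, -0.005, -1.0]]
ft_force: [-1.4, 0.4, -0.4]
finger_gap: 0.0508
```

>>> apply_moves(travel=[[5,57,-10],[10,114,-10],[14,171,-10],[18,228,-10],[23,285,-10],[28,342,-10],[32,400,-10],[36,452,-10],[36,452,-10],[36,452,-10]], angular=[[0,0,0],[0,0,0],[0,0,0],[0,0,0],[0,0,0],[0,0,0],[0,0,0],[0,0,0],[0,0,0],[0,0,0]], gripper=[54,54,80,100,100,100,100,100,100,100])

```text
clock: 11.9
position: [0.5836, 0.1772, 0.2019]
eef_rot: [[-0.998, 0.058, -0.002], [0.058, 0.998, -0.005], [0.002, -0.005, -1.0]]
ft_force: [-0.9, -0.9, 0.2]
finger_gap: 0.0944
```

```bash
python3 - <<'E'
from h import *
p,d,s=wrist('w2')
print({k:np.round(s[k],3).tolist() for k in('qpos','position','clock','eef_rot')})
f=np.load('w2.npz');P=cloud(f);X,Y,Z=P[...,0],P[...,1],P[...,2]
k=((X-.583)**2+(Y-.178)**2<.035**2)&(Z>.066)&(Z<.074)
print('top',k.sum(),np.nanmedian(Z[k]));q=P[k][:,:2].astype(np.float32)*1000
print('rect',rect(P,k),'circ',cv2.minEnclosingCircle(q),'mean',q.mean(0))
k=((X-.583)**2+(Y-.178)**2<.035**2)&(Z>.078)&(Z<.1);print('stud',k.sum(),np.median(P[k],axis=0) if k.any() else 0)
p2,d2=robot.snapshot('side')
a=cv2.resize(p2[205:295,245:355],(550,450),interpolation=cv2.INTER_CUBIC)
cv2.imwrite('pics/c2.png',cv2.cvtColor(a,cv2.COLOR_RGB2BGR))
E
```

```text
{'qpos': [-33.535, 24.423, 17.917, 96.387, -8.088, 60.687, 73.526], 'position': [0.584, 0.177, 0.202], 'clock': 11.9, 'eef_rot': [[-0.998, 0.058, -0.002], [0.058, 0.998, -0.005], [0.002, -0.005, -1.0]]}
top 930 0.07067371474723189
rect (array([582.2, 179.1]), array([40.3, 38.1]), np.float32(73.7)) circ ((582.6802978515625, 179.00755310058594), 20.375789642333984) mean [581.43976 179.09764]
stud 191 [0.58171011 0.17908388 0.08084673]
```

View pics/w2.png

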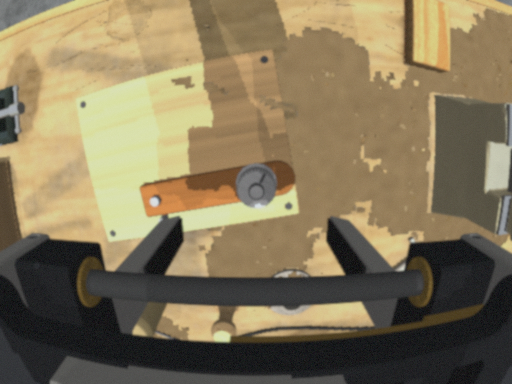

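View pics/c2.png

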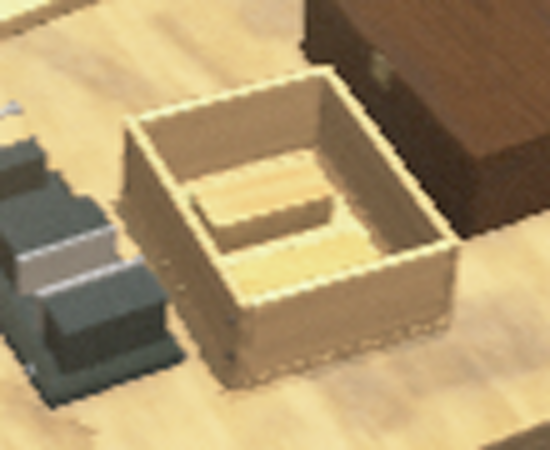

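Both offcuts are in the box: a at (265,205) and b at (300,262) in the crop. The nut axis is at (0.582,0.179). J7 at 73.5° can turn the full way clockwise, so I'll descend and grip.

>>> apply_moves(travel=[[2,2,50],[2,2,90],[2,2,120],[2,2,140],[2,2,140],[2,2,140],[2,2,140],[2,2,140],[2,2,140],[2,2,140],[2,2,140]], angular=[[0,0,0],[0,0,0],[0,0,0],[0,0,0],[0,0,0],[0,0,0],[0,0,0],[0,0,0],[0,0,0],[0,0,0],[0,0,0]], gripper=[100,100,100,100,100,50,0,0,0,0,0], force=30)

```text
clock: 13.38
position: [0.5816, 0.1781, 0.062]
eef_rot: [[-0.998, 0.06, -0.002], [0.06, 0.998, -0.005], [0.001, -0.005, -1.0]]
ft_force: [-0.2, 3.0, 1.7]
finger_gap: 0.0385
```

>>> apply_moves(travel=[[0,0,0.1],[0,0,0.3],[0,0,0.4],[0,0,0.5],[0,0,0.7],[0,0,0.8],[0,0,0.9],[0,0,1.1],[0,0,1.2],[0,0,1.3],[0,0,1.5],[0,0,1.6],[0,0,1.7],[0,0,1.8],[0,0,1.8]], angular=[[0,0,0.14],[0,0,0.28],[0,0,0.42],[0,0,0.56],[0,0,0.7],[0,0,0.84],[0,0,0.98],[0,0,1.12],[0,0,1.26],[0,0,1.4],[0,0,1.54],[0,0,1.68],[0,0,1.8],[0,0,1.9],[0,0,1.9]], gripper=[0,0,0,0,0,0,0,0,0,0,0,0,0,0,0])

```text
clock: 15.25
position: [0.5828, 0.179, 0.0603]
eef_rot: [[0.38, 0.925, 0.001], [0.925, -0.38, -0.004], [-0.004, 0.003, -1.0]]
ft_force: [9.3, 4.0, -6.6]
finger_gap: 0.0387
```

```bash
cat > st.py <<'E'
from h import *
s=robot.read_state();R=np.array(s['eef_rot']);print({k:np.round(s[k],3).tolist() for k in('clock','position','qpos','moment','ft_force','finger_gap')},'ty',np.degrees(np.arctan2(R[1,1],R[0,1])))
E
python3 st.py
```

```text
{'clock': 15.25, 'position': [0.583, 0.179, 0.06], 'qpos': [-50.259, 40.816, 41.878, 102.581, -34.275, 50.132, -14.84], 'moment': [0.909, -1.954, -0.039], 'ft_force': [9.252, 3.995, -6.643], 'finger_gap': 0.039} ty -22.345603195802457
```

>>> apply_moves(travel=[[0,0,0],[0,0,0.1],[0,0,0.2],[0,0,0.3],[0,0,0.3]], angular=[[0,0,0.1],[0,0,0.2],[0,0,0.3],[0,0,0.4],[0,0,0.4]], gripper=[0,0,0,0,0])

```text
clock: 15.88
position: [0.5833, 0.179, 0.0599]
eef_rot: [[0.711, 0.703, 0.002], [0.703, -0.711, -0.005], [-0.002, 0.005, -1.0]]
ft_force: [4.2, -0.9, -4.1]
finger_gap: 0.0387
```

```bash
python3 st.py
```

```text
{'clock': 15.875, 'position': [0.583, 0.179, 0.06], 'qpos': [-53.579, 43.166, 47.181, 102.669, -39.127, 51.985, -34.098], 'moment': [-0.107, -1.035, -0.08], 'ft_force': [4.193, -0.872, -4.131], 'finger_gap': 0.039} ty -45.32034659550589
```

>>> apply_moves(travel=[[0,0,0.1],[0,0,0.2],[0,0,0.2]], angular=[[0,0,0.1],[0,0,0.2],[0,0,0.2]], gripper=[0,0,0])

```text
clock: 16.25
position: [0.5834, 0.1789, 0.0597]
eef_rot: [[0.836, 0.549, 0.002], [0.549, -0.836, -0.006], [-0.001, 0.006, -1.0]]
ft_force: [4.2, -1.5, -1.5]
finger_gap: 0.0384
```

```bash
python3 st.py
```

```text
{'clock': 16.25, 'position': [0.583, 0.179, 0.06], 'qpos': [-55.098, 44.457, 49.732, 102.708, -41.499, 53.033, -43.694], 'moment': [-0.198, -0.61, -0.055], 'ft_force': [4.186, -1.532, -1.462], 'finger_gap': 0.038} ty -56.70243711092963
```

>>> apply_moves(travel=[[0,0,0.1],[0,0,0.2],[0,0,0.2]], angular=[[0,0,0.1],[0,0,0.2],[0,0,0.2]], gripper=[0,0,0])

```text
clock: 16.62
position: [0.5846, 0.179, 0.0598]
eef_rot: [[0.927, 0.374, 0.005], [0.374, -0.927, -0.006], [0.002, 0.007, -1.0]]
ft_force: [9.3, 0.1, -4.1]
finger_gap: 0.0386
```

```bash
python3 st.py
```

```text
{'clock': 16.625, 'position': [0.585, 0.179, 0.06], 'qpos': [-56.515, 45.802, 52.21, 102.683, -43.832, 54.088, -53.303], 'moment': [-0.022, -2.032, 0.468], 'ft_force': [9.261, 0.141, -4.07], 'finger_gap': 0.039} ty -68.01125922512713
```

The turn moment jumped from -0.055 to +0.47 N m, so this looks like the stop. I'll press a little further with a firmer grip to confirm.

>>> apply_moves(travel=[[0,0,0],[0,0,0],[0,0,0],[0,0,0]], angular=[[0,0,0.0],[0,0,0.08],[0,0,0.12],[0,0,0.12]], gripper=[0,0,0,0], force=45)

```text
clock: 17.12
position: [0.5847, 0.1788, 0.0599]
eef_rot: [[0.965, 0.263, 0.005], [0.263, -0.965, -0.006], [0.003, 0.007, -1.0]]
ft_force: [3.7, -2.9, -0.3]
finger_gap: 0.0386
```

```bash
python3 st.py
```

```text
{'clock': 17.125, 'position': [0.585, 0.179, 0.06], 'qpos': [-57.31, 46.616, 53.656, 102.7, -45.171, 54.794, -59.054], 'moment': [-0.724, -0.599, 0.537], 'ft_force': [3.693, -2.856, -0.33], 'finger_gap': 0.039} ty -74.75291806039752
```

>>> apply_moves(travel=[[0,0,0],[0,0,0],[0,0,0],[0,0,0]], angular=[[0,0,0.0],[0,0,0.08],[0,0,0.15],[0,0,0.15]], gripper=[0,0,0,0], force=60)

```text
clock: 17.62
position: [0.5847, 0.1784, 0.06]
eef_rot: [[0.993, 0.116, 0.005], [0.116, -0.993, -0.007], [0.004, 0.007, -1.0]]
ft_force: [-0.8, -4.2, 3.6]
finger_gap: 0.038
```

```bash
python3 st.py; python3 - <<'E'
from h import *
p,d,s=wrist('w3')
a=[cv2.resize(np.load(n+'.npz')['p'][v0:v0+90,200:320],(480,360),interpolation=cv2.INTER_CUBIC) for n,v0 in(('w2',135),('w3',150))]
cv2.imwrite('pics/c3.png',cv2.cvtColor(np.vstack(a)[:, :],cv2.COLOR_RGB2BGR)[::1])
a=cv2.hconcat(a);cv2.imwrite('pics/c3.png',cv2.cvtColor(cv2.resize(a,(800,300)),cv2.COLOR_RGB2BGR))
E
```

```text
{'clock': 17.625, 'position': [0.585, 0.178, 0.06], 'qpos': [-58.276, 47.683, 55.479, 102.734, -46.849, 55.773, -66.408], 'moment': [-0.916, 0.161, -0.054], 'ft_force': [-0.788, -4.154, 3.615], 'finger_gap': 0.038} ty -83.35244289424094
```

View pics/c3.png

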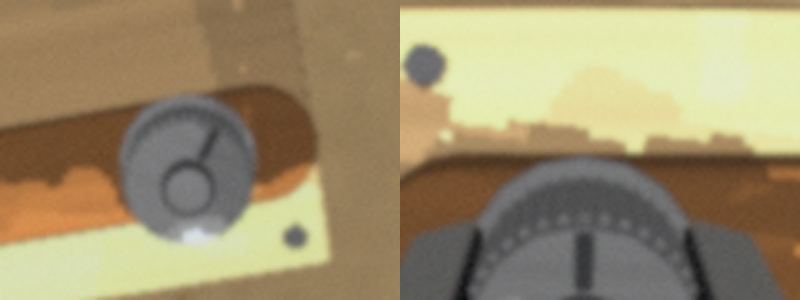

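The rib swung from about 24° right of image-up to straight up, while the tool turned 170°. I'll measure both rib directions in world coordinates.

```bash
python3 - <<'E'
from h import *
def crop2px(n,x,y): # from viewed 800x300: each half 400x300 <- 120x90
    v0={'w2':135,'w3':150}[n]; return 200+(x-(400 if n=='w3' else 0))*120/400-.35, v0+y*90/300-.35
for n,box,z in(('w2',(195,125,222,168),.0715),('w3',(570,228,598,292),.069)):
    f=np.load(n+'.npz');g=cv2.cvtColor(f['p'],cv2.COLOR_RGB2GRAY)
    (u0,v0),(u1,v1)=crop2px(n,*box[:2]),crop2px(n,*box[2:])
    u0,v0,u1,v1=[int(round(t)) for t in(u0,v0,u1,v1)]
    s=g[v0:v1+1,u0:u1+1];th=s.min()+.45*(np.median(s)-s.min());vv,uu=np.nonzero(s<th)
    W=onz(f,np.c_[uu+u0,vv+v0],z)[:,:2]
    vx,vy,x0,y0=cv2.fitLine((W*1000).astype(np.float32),cv2.DIST_L2,0,.1,.1).ravel()
    print(n,len(uu),np.round([x0,y0],1),'line',np.degrees(np.arctan2(vy,vx)),'from axis',np.degrees(np.arctan2(y0-179,x0-582.3)))
f=np.load('w3.npz');P=cloud(f);X,Y,Z=P[...,0],P[...,1],P[...,2]
print('base z',np.nanmedian(Z[(Z>.01)&(Z<.023)]),'arm',np.nanmedian(Z[(Z>.028)&(Z<.037)]))
print('top',np.round(np.nanmedian(Z[213:232,225:275]),4))
f=np.load('w2.npz');P=cloud(f);Z=P[...,2];print('w2 base',np.nanmedian(Z[(Z>.01)&(Z<.023)]),'arm',np.nanmedian(Z[(Z>.028)&(Z<.037)]))
E
```

```text
w2 23 [572.  183.4] line -26.26494 from axis 156.9595
w3 59 [596.4 180.5] line 5.691295 from axis 6.2451243
base z 0.017124833323120828 arm 0.033136584582988196
top 0.0673
w2 base 0.01737331407889911 arm 0.03315498377072085
```

The rib turned from about 155° to 6°, which is 2.60 rad and now lines up with the jig's x axis. The tool itself turned 170°, so the pads slipped about 21° against the stop. The nut top is also at home height, so it is bottomed out. I'll back off 1.57 rad.

>>> apply_moves(travel=[[0,0,0],[-1,0,-0.2],[-1,0,-0.3],[-2,0,-0.5],[-2,0,-0.6],[-2,0,-0.7],[-2,0,-0.8],[-2,0,-1.0],[-2,0,-1.1],[-2,0,-1.2],[-2,0,-1.3],[-2,0,-1.4],[-2,0,-1.5],[-2,0,-1.5],[-2,0,-1.5]], angular=[[0,0,-0.05],[0,0,-0.17],[0,0,-0.3],[0,0,-0.43],[0,0,-0.56],[0,0,-0.69],[0,0,-0.82],[0,0,-0.95],[0,0,-1.08],[0,0,-1.21],[0,0,-1.34],[0,0,-1.47],[0,0,-1.57],[0,0,-1.57],[0,0,-1.57]], gripper=[0,0,0,0,0,0,0,0,0,0,0,0,0,0,0])

```text
clock: 19.55
position: [0.5825, 0.18, 0.0616]
eef_rot: [[-0.118, 0.993, 0.005], [0.993, 0.118, -0.004], [-0.005, 0.004, -1.0]]
ft_force: [2.4, 5.5, -1.3]
finger_gap: 0.0383
```

```bash
python3 st.py; python3 - <<'E'
from h import *
p,d,s=wrist('w4')
cv2.imwrite('pics/c4.png',cv2.cvtColor(cv2.resize(p[150:240,200:320],(480,360),interpolation=cv2.INTER_CUBIC),cv2.COLOR_RGB2BGR))
p2,_=robot.snapshot('side')
cv2.imwrite('pics/c5.png',cv2.cvtColor(cv2.resize(p2[100:320,130:370],None,fx=3,fy=2.7,interpolation=cv2.INTER_CUBIC),cv2.COLOR_RGB2BGR))
E
```

```text
{'clock': 19.55, 'position': [0.583, 0.18, 0.062], 'qpos': [-45.938, 38.219, 35.105, 102.59, -28.151, 48.019, 9.376], 'moment': [1.537, -0.374, 0.084], 'ft_force': [2.385, 5.545, -1.307], 'finger_gap': 0.038} ty 6.782218724105281
```

View pics/c4.png

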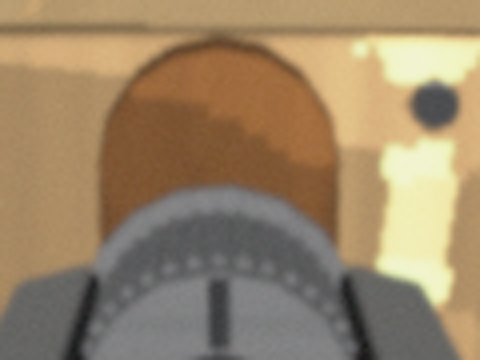

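View pics/c5.png

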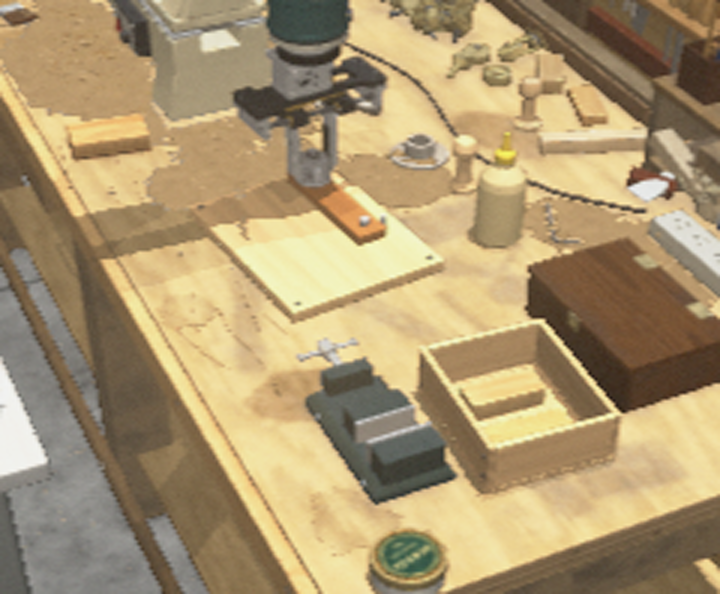

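The rib is still along the tool x axis, now at 96.8°, so the nut turned back 90° with the tool. Bystanders look untouched. I'll let it settle, confirm b by depth and hand in.

>>> apply_moves(travel=[[0,0,0],[0,0,0],[0,0,0],[0,0,0]], angular=[[0,0,0],[0,0,0],[0,0,0],[0,0,0]], gripper=[0,0,0,0])

```text
clock: 20.15
position: [0.5825, 0.1801, 0.0616]
eef_rot: [[-0.118, 0.993, 0.005], [0.993, 0.118, -0.004], [-0.005, 0.004, -1.0]]
ft_force: [2.3, 1.5, -1.8]
finger_gap: 0.038
```

```bash
python3 st.py; python3 - <<'E'
from h import *
p,d=robot.snapshot('side');m=robot.camera_model('side');K=m['intrinsics'];v,u=np.mgrid[0:384,0:512]
P=(np.stack([(u-K[0,2])/K[0,0],(v-K[1,2])/K[1,1],np.ones_like(u)],-1)*d[...,None]-np.array(m['t']))@np.array(m['R'])
X,Y,Z=P[...,0],P[...,1],P[...,2]
for n,y,lo in(('b',-.336,.018),('a',-.276,.026)):
    k=(abs(X-.59)<.04)&(abs(Y-y)<.014)&(Z<.06);print(n,k.sum(),np.round(np.median(Z[k]),4),'expected',.007+lo)
E
```

```text
{'clock': 20.15, 'position': [0.582, 0.18, 0.062], 'qpos': [-45.945, 38.219, 35.103, 102.59, -28.158, 48.019, 9.38], 'moment': [0.339, -0.503, 0.082], 'ft_force': [2.257, 1.534, -1.837], 'finger_gap': 0.038} ty 6.790255566139545
b 165 0.0257 expected 0.024999999999999998
a 321 0.0297 expected 0.033
```

Depth confirms both offcuts are in the box, and the nut is gripped and still. Handing in.

```bash
python3 -c "
from bench import robot
print(robot.close_job())"
```

```text
the job is handed in; nothing more can be done
None
```

I put both offcuts side by side in the scrap box, screwed the nut down to its stop, backed it off a quarter turn and handed in at about 20 s, still gripping the nut. The hand-in reported no verdict.

**Offcuts:** the last depth check read tops of 26 mm for b (25 expected) and 30 mm for a (33 expected). I took the 3 mm difference on a as depth noise.

**Bottoming out:** the nut's rib swung from about 155° to 6°, which is 2.60 rad and lines it up with the jig. The turning moment rose to about 0.5 N m there, and the nut top was at about home height. The pads slipped about 21° on the nut against the stop. The last moment reading there had fallen back to near zero, which I did not explain; the rib angle and height both agreed with the stop.

**Backing off:** the rib then turned 90° with the tool, to about 97°. At the end the gap was 38 mm under the 60 N grip setting, the grasp point was within about 10 mm of the nut's middle, and the arm was still.

**Bystanders:** the last side picture showed them where they had been; I did not measure them.

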